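# Index the bench magnifier over the green wax rings

### The job

On the magnifier stand, pull the red bar handle of the locking plunger up and twist it anticlockwise so that it stays out by itself. Swing the magnifier by its black knob until the lens is over the dish of green wax rings, then twist the red handle back so that the plunger drops fully home and locks the arm there. Do not push or tip either of the two dishes of wax rings.

Things in the scene. Friction and masses are not known exactly. Their poses are not given: they have to be found in the camera images.
- stand: fixed magnifier stand: grey round foot 176 mm across, 10 mm thick; an aluminium bridge (48 mm wide, top 40 mm above the table) carries the plunger. Origin on the table on the arm's pivot axis (z). +x points from the plunger to the pivot; the plunger's upright axis is at x = -65 mm, y = 0. Highest: lens frame 100 mm, handle 90 mm (102 parked)
- plunger (a joint): how far the spring plunger is pulled up, m: 0 = home (pin 8 mm deep in a notch of the brass star wheel, arm locked), 0.012 = parked on the two steel cheeks, 0.020 = upper stop. Spring force down 5 N at home, 8 N parked: it drops by itself when the handle is twisted back with a notch below; between notches it stays 8 mm up
- handle (a joint): twist of the red bar handle, rad, 0 to 1.3 (stop), anticlockwise from above. 0 = bar along the stand's x, its tongue in the 16 mm slot between the cheeks. Lifted by 13 mm or more it can be twisted; from 0.5 rad (1.05 is best) it rests on the cheeks and stays out; below about 0.2 rad it drops in. Lightly stiff, stays where it is left
- handle_grip (a point): centre of the red bar handle's bar: 44 mm long, 12 mm thick, 34 mm tall (this point is 15 mm under its top, 75 mm above the table when home). The steel cheeks beside it end 52 mm above the table. Site x along the bar, y across its 12 mm, z up; it rises and turns with the handle
- swivel (a joint): swing of the magnifier arm in rad about the stand's z: 0 = arm along the stand's +x, positive anticlockwise from above; stops at +-0.92. Notches every 45 degrees: at 0 and +-0.785, each with about 0.17 rad of play either way. Light friction (about 2 N at the knob), stays where it is left
- knob_mid (a point): upright black round knob on the arm, 22 mm in diameter, 75 mm from the pivot axis, from 33 to 92 mm above the table; this point is on its axis, 64 mm above the table. Site x points outward along the arm. The steel bar under it ends 33 mm above the table; a 10 mm steel riser stands 43 mm farther out along the arm
- lens (a point): centre of the round lens, black frame 81 mm across, on the arm 155 mm from the pivot axis, 95 mm above the table
- green_dish: round white dish, 76 mm across, 16 mm tall, holding green wax rings; loose, standing on the table under one of the lens's two outer stations (arm at +0.785 or -0.785 rad, within 5 mm). Origin at the centre of its underside
- blue_dish: the same dish with blue wax rings, standing under the other outer station; leave it alone. Origin at the centre of its underside
Not all that is in view belongs to the job. What is shaped like the green_dish but pink or yellow is not meant.

How it is judged:
By the outcome, as a careful person would: the job done as asked, in the order asked, and still so for the second after the job is handed in, with the robot touching nothing.
It also fails if it takes over 51 s, if anything falls off the work surface, if the arm or the gripper's body presses on something with over 40 N, if the wrist force passes 120 N, or if a joint passes its speed limit or range.

### The arm

A 6-joint arm with a two-finger parallel gripper is mounted at the origin on the work surface. World frame = base frame: x ahead of the robot, y to its left, z up, the work surface at z = 0. Lengths are in m, angles in rad, forces in N, time in s.
With the tool pointing down it reaches from about 0.375 to 0.9 m from the base axis. Payload 3.1 kg.
Tool frame: the origin (TCP) lies between the finger pads; the fingertips stand 8 mm ahead of it and the grasp point (between the pads) lies 11 mm behind it; z points along the fingers, y is the line along which they close (so a half turn about z gives the same grasp; the last joint's range is limited). The gripper opens to 85 mm and grips with 20 to 120 N. Pads are 22 mm wide; open, the fingers measure 114 mm over their backs; the gripper's body (76 mm by 85 mm) begins 54 mm behind the grasp point. The pads swing forward as they close: fully open they stand 13 mm farther back than shut.
Start: joints at [1.063, 0.527, 1.433, -0, 1.181, -0.178], TCP at [0.202, 0.592, 0.239] pointing down, gripper open.
Joint ranges: [-3.08, 3.08], [-0.75, 2.2], [0.22, 2.44], [-1.43, 4.57], [0, 2.65], [-2.85, 2.85]. Speed limits (rad/s): [2.79, 2.79, 3.14, 3.14, 3.14, 3.14].

### API

Orientations are given as a rotation vector (axis times angle).
In Python, from plant import manip, optics gives the robot as it stands.
- The arm moves only by the shell command python3 -m crank 'ROWS' [FORCE]. ROWS is text: rows parted by semicolons, each of 5 numbers parted by spaces: the opening in per cent of the stroke, from 0 (shut) to 100 (fully open), then the shift along the world's x, y, z in cm, then the turn about the world's z in degrees. In form: gripper x y z turn; .... A call has 1 to 20 rows; each row shifts and turns the commanded pose from where the row before left it; what a row does not reach is not made up. A row lasts 1/8 s, in which the tool goes at most 62.5 mm and 10.7 degrees, less where a joint would pass 70% of its speed; a pose out of reach is approached as far as the arm can. A call with a gripper value outside its range is refused whole. The fingers move at their own pace and stop on an object; FORCE is the grip in N (left out, the last holds). Time passes only in rows, so rows that do not move let the fingers close. It gives the time, the measured TCP pose, the force, the opening and the grip force at its end, in the units of the state.
- manip.observe(): the state, without advancing time (a new reading comes with each control period).
- optics.read_camera(name): name is "side" or "top" or "wrist"; returns the picture (384x512x3 uint8, red, green, blue); there is no depth.
- optics.camera_info(name): a dict with "fx", "fy", "cx", "cy" (pixels), "dist_coeffs" ([k1, k2, p1, p2, k3] as OpenCV has them; the pictures are not rectified), "pose" (4x4, takes a point from camera to world coordinates). Camera axes: x right, y down, z forward; pixel columns grow to the right and rows downward; lengths in m; the calibration is good to about 2 mm. A picture is of the moment at which its call begins: read the wrist's pose just before it. camera_info takes no time and is no camera call; for the wrist camera it gives the pose at the moment of the call.
- manip.hand_in(): hands the job in; it is judged then, once.
The state is a dict: "clock": time; "q": joint angles; "qd": joint speeds; "joint_efforts": joint torques, N m; "tcp_pos": TCP position; "eef_rot": TCP orientation; "force": force on the tool from outside, world axes, zero at the start; "torque": the same for the moment, N m; "grip_width": finger opening in m; "grip_force": force on a finger pad.
Only numpy, scipy, OpenCV 4.12 (cv2) and the standard library are available. Lean on these libraries where they do the work, as an engineer would, in place of code of your own. Each camera call takes 0.05 s, during which the arm holds its last target. There are 200 camera calls.

## Working session

There is one attempt and no reset: what is moved stays moved. The work goes in short steps, Python scripts to look and compute and a shell command to move; the robot and the scene stay as the last step left them, time stands still between calls to the robot, and variables do not carry over. Pictures are saved under pics/ and viewed, at most 10 in all, crops included, and the job is handed in when it is done.

```bash
mkdir -p pics; python3 - <<'E'
from plant import manip, optics
import cv2, numpy as np
for n in ("top","side"):
    i=optics.camera_info(n); print(n,{k:(np.round(v,3).tolist()) for k,v in i.items() if k in("fx","fy","cx","cy","dist_coeffs","pose")})
    cv2.imwrite(f"pics/{n}0.png",optics.read_camera(n)[:,:,::-1])
s=manip.observe();print(s)
E
```

```text
top {'fx': 350.71, 'fy': 350.71, 'cx': 254.205, 'cy': 197.737, 'dist_coeffs': [0.027, 0.0, 0.0, 0.0, 0.0], 'pose': [[0.001, -0.997, 0.074, 0.551], [-1.0, -0.001, 0.001, 0.033], [-0.001, -0.074, -0.997, 0.776], [0.0, 0.0, 0.0, 1.0]]}
side {'fx': 493.684, 'fy': 493.684, 'cx': 262.948, 'cy': 192.247, 'dist_coeffs': [-0.036, 0.0, 0.0, 0.0, 0.0], 'pose': [[0.974, -0.155, 0.163, 0.439], [-0.224, -0.608, 0.761, -0.733], [-0.019, -0.778, -0.628, 0.728], [0.0, 0.0, 0.0, 1.0]]}
{'clock': 0.1, 'q': array([ 1.06349564e+00,  5.28363348e-01,  1.43377357e+00,  5.63399425e-06,
        1.18144915e+00, -1.78501354e-01]), 'qd': array([-0.00181135, -0.00135526, -0.00396605, -0.00074651,  0.00010893,
       -0.00115706]), 'joint_efforts': array([-5.24402531e-04, -4.43304884e+01, -1.78585070e+01, -2.50762887e-04,
        3.88108136e-03, -1.26951156e-05]), 'tcp_pos': array([0.20147222, 0.59096029, 0.23843773]), 'eef_rot': array([-5.14046036e-01, -3.09856594e+00,  2.94557379e-03]), 'force': array([-0.08845377,  1.02087234, -0.81341774]), 'torque': array([ 0.01712055, -0.00312873, -0.02158873]), 'grip_force': 0.0, 'grip_width': 0.08567103312988815}
```

View pics/top0.png

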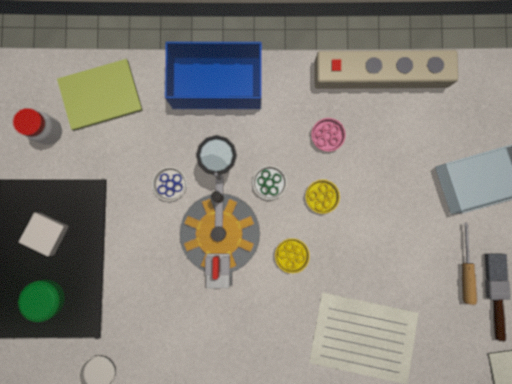

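View pics/side0.png

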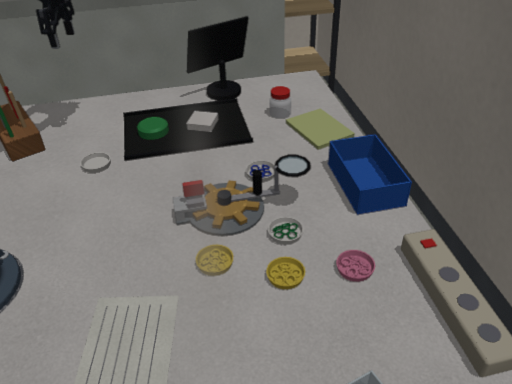

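The top view shows the stand at about (218,234), the red handle at (215,268), the knob at (217,197) and the lens at (216,155). The green dish is at (269,183), on the robot's right (−y), and the blue dish is at (170,184). The arm sits at the middle notch, so the swing goes to −0.785.

```bash
cat > h.py <<'E'
from plant import manip, optics
import cv2, numpy as np
def ray(n,uv,z,info=None):
    i=info or optics.camera_info(n); K=np.array([[i["fx"],0,i["cx"]],[0,i["fy"],i["cy"]],[0,0,1]])
    p=cv2.undistortPoints(np.array([[uv]],float),K,np.array(i["dist_coeffs"],float))[0,0]
    T=np.array(i["pose"]); d=T[:3,:3]@[p[0],p[1],1]; o=T[:3,3]
    return o+d*(z-o[2])/d[2]
def blob(m,roi=None):
    m=m.astype(np.uint8)
    if roi: k=np.zeros_like(m); x0,y0,x1,y1=roi; k[y0:y1,x0:x1]=1; m=m*k
    n,l,s,c=cv2.connectedComponentsWithStats(m); j=1+np.argmax(s[1:,4])
    return c[j],s[j],cv2.minAreaRect(np.argwhere(l==j)[:,::-1].astype(np.float32))
def red(im): h=cv2.cvtColor(im,cv2.COLOR_RGB2HSV); return ((h[...,0]<8)|(h[...,0]>172))&(h[...,1]>130)&(h[...,2]>60)
E
python3 - <<'E'
from h import *
im=optics.read_camera("top"); h=cv2.cvtColor(im,cv2.COLOR_RGB2HSV)
c,s,r=blob(red(im),(190,245,240,300)); print("red",c,s,r,ray("top",c,.088))
w=(h[...,0]>12)&(h[...,0]<25)&(h[...,1]>120)
c,s,r=blob(w,(170,185,265,280));print("wheel",c,s)
dark=h[...,2]<70
c,s,r=blob(dark,(205,188,230,208)); print("knob",c,s,ray("top",c,.090))
c,s,r=blob(dark,(205,225,232,245)); print("hub",c,s)
c,s,r=blob(dark,(190,130,240,178)); print("lens",s,ray("top",(s[0]+s[2]/2-.5,s[1]+s[3]/2-.5),.098))
grey=(h[...,1]<50)&(h[...,2]>80)&(h[...,2]<135)
c,s,r=blob(grey,(170,180,270,285)); print("foot",s,ray("top",(s[0]+s[2]/2-.5,s[1]+s[3]/2-.5),.01))
for n,p in(("green",(269,183)),("blue",(170.5,184))): print(n,ray("top",p,.016))
im=optics.read_camera("side"); c,s,r=blob(red(im),(170,170,215,205)); print("side red",c,s,ray("side",c,.075))
h=cv2.cvtColor(im,cv2.COLOR_RGB2HSV);c,s,r=blob(h[...,2]<60,(248,160,266,200)); print("side knob",c,s,ray("side",c,.064))
E
```

```text
red [215.4015748  267.37795276] [212 257   7  22 127] ((215.0, 267.5), (21.0, 6.0), 90.0) [0.46659286 0.10871037 0.088     ]
wheel [219.06789815 231.5341987 ] [ 185  199   68   69 2003]
knob [216.89772727 197.07954545] [212 192  11  11  88] [0.60289105 0.10693333 0.09      ]Traceback (most recent call last):
  File "<stdin>", line 8, in <module>
  File "h.py", line 11, in blob
    n,l,s,c=cv2.connectedComponentsWithStats(m); j=1+np.argmax(s[1:,4])
                                                     ~~~~~~~~~^^^^^^^^^
    return _wrapfunc(a, 'argmax', axis=axis, out=out, **kwds)
    return bound(*args, **kwds)
ValueError: attempt to get argmax of an empty sequence
```

```bash
python3 - <<'E'
from h import *
im=optics.read_camera("top"); h=cv2.cvtColor(im,cv2.COLOR_RGB2HSV)
dark=h[...,2]<70
c,s,r=blob(dark,(190,130,240,178)); print("lens",s,ray("top",(s[0]+s[2]/2-.5,s[1]+s[3]/2-.5),.098))
grey=(h[...,1]<50)&(h[...,2]>80)&(h[...,2]<135)
c,s,r=blob(grey,(170,180,270,285)); print("foot",s,ray("top",(s[0]+s[2]/2-.5,s[1]+s[3]/2-.5),.01))
print("hub",ray("top",(218.3,234),.04), h[234,218])
for n,p in(("green",(269,183)),("blue",(170.5,184))): print(n,ray("top",p,.016))
im=optics.read_camera("side"); c,s,r=blob(red(im),(170,170,215,205)); print("side red",c,s,ray("side",c,.075))
h=cv2.cvtColor(im,cv2.COLOR_RGB2HSV);c,s,r=blob(h[...,2]<60,(248,160,266,200)); print("side knob",c,s,ray("side",c,.064))
i=optics.camera_info("wrist"); print(np.round(i["pose"],3)); 
E
```

```text
lens [197 136  39  40 234] [0.68376454 0.10854879 0.098     ]
foot [ 180  180   80  105 2052] [0.53288901 0.10915573 0.01      ]
hub [0.52943465 0.10864708 0.04      ] [ 0 12 83]
green [0.63942718 0.00165306 0.016     ]
blue [0.63692402 0.21599256 0.016     ]
side red [188.5        183.42105263] [183 182  15   6  38] [0.4583783  0.12832148 0.075     ]
side knob [256.68235294 183.6       ] [248 170  14  30 255] [0.60419403 0.10497642 0.064     ]
[[ 0.323  0.911  0.255  0.138]
 [ 0.946 -0.31  -0.088  0.613]
 [-0.001  0.27  -0.963  0.373]
 [ 0.     0.     0.     1.   ]]
```

```bash
python3 -m crank '50 2.2 -4 0 1.6;50 2.2 -4 0 1.6;50 2.2 -4 0 1.6;50 2.2 -4 0 1.6;50 2.2 -4 0 1.6;50 2.2 -4 0 1.6;50 2.2 -4 0 1.6;50 2.2 -4 0 1.6;50 2.2 -4 0 1.6;50 2.2 -4 0 1.6;50 2.2 -4 0 1.6;50 2.2 -4.1 0 1.4;50 0 0 -3 0;50 0 0 -2 0;50 0 0 0 0;50 0 0 0 0' 60
python3 - <<'E'
from h import *
i=optics.camera_info("wrist");im=optics.read_camera("wrist");cv2.imwrite("pics/w1.png",im[:,:,::-1])
c,s,r=blob(red(im));print(c,s,r);b=cv2.boxPoints(r)
print(ray("wrist",c,.088,i)); print([ray("wrist",p,.09,i).round(4)[:2] for p in b])
E
```

```text
clock: 2.25
tcp_pos: [0.4663, 0.1106, 0.1899]
eef_rot: [-0.005, 3.14, 0.0]
force: [-0.8, 1.5, -0.3]
grip_width: 0.0423
grip_force: 0.0
[256.21601686 188.40885142] [249 157  16  64 949] ((256.5, 188.5), (63.0, 15.0), 90.0)
[0.46396291 0.11015649 0.088     ]
[array([0.4407, 0.1051]), array([0.4407, 0.1155]), array([0.4874, 0.1159]), array([0.4875, 0.1049])]
```

View pics/w1.png

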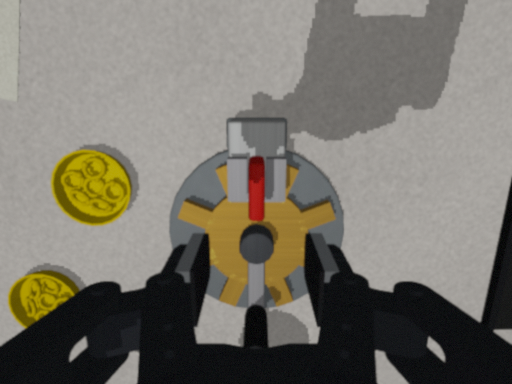

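The wrist view shows the red bar upright in the picture at (256,188), between the fingers. It is at (0.464, 0.110), which agrees with the top view. I'll descend, grip and lift.

```bash
python3 -m crank '50 -0.2 0 -3 0;50 0 0 -3 0;50 0 0 -3 0;50 0 0 -2 0;50 0 0 -1.4 0;50 0 0 0 0;0 0 0 0 0;0 0 0 0 0;0 0 0 0 0;0 0 0 0 0;0 0 0 0 0;0 0 0 0 0' 60; python3 -m crank '0 0 0 0.4 0;0 0 0 0.4 0;0 0 0 0.4 0;0 0 0 0.4 0;0 0 0 0 0;0 0 0 0 0'
```

```text
clock: 3.8
tcp_pos: [0.4644, 0.1103, 0.0662]
eef_rot: [-0.005, 3.14, -0.0]
force: [-0.7, -0.6, 6.8]
grip_width: 0.0112
grip_force: 59.1
clock: 4.55
tcp_pos: [0.4643, 0.1104, 0.0813]
eef_rot: [-0.004, 3.141, -0.0]
force: [3.7, -2.4, -9.8]
grip_width: 0.011
grip_force: 58.3
```

```bash
python3 -m crank '0 0 0 0 6;0 0 0 0 6;0 0 0 0 6;0 0 0 0 6;0 0 0 0 6;0 0 0 0 6;0 0 0 0 6;0 0 0 0 6;0 0 0 0 6;0 0 0 0 6;0 0 0 0 0;0 0 0 0 0'; python3 -m crank '0 0 0 -0.2 0;0 0 0 -0.1 0;0 0 0 0 0;0 0 0 0 0'
```

```text
clock: 6.05
tcp_pos: [0.4651, 0.1092, 0.0813]
eef_rot: [-1.576, 2.716, -0.005]
force: [4.6, -8.0, -10.2]
grip_width: 0.0111
grip_force: 58.4
clock: 6.55
tcp_pos: [0.4651, 0.1092, 0.0784]
eef_rot: [-1.576, 2.716, -0.005]
force: [3.3, -7.5, -8.5]
grip_width: 0.0108
grip_force: 58.6
```

```bash
python3 -m crank '45 0 0 0 0;45 0 0 0 0;45 0 0 0 0;45 0 0 3 0;45 0 0 4 0;45 0 0 4 0;45 0 0 0 0;45 0 0 0 0'
python3 - <<'E'
from h import *
i=optics.camera_info("wrist");im=optics.read_camera("wrist")
c,s,r=blob(red(im));b=cv2.boxPoints(r)
print(ray("wrist",c,.1,i)); print([ray("wrist",p,.102,i).round(4)[:2] for p in b])
im=optics.read_camera("side");c,s,r=blob(red(im),(160,150,220,205));print("side",s)
cv2.imwrite("pics/s2.png",cv2.resize(im[120:260,130:330,::-1],None,fx=3,fy=3))
E
```

```text
clock: 7.55
tcp_pos: [0.4629, 0.1107, 0.188]
eef_rot: [1.574, -2.717, -0.001]
force: [0.6, 0.0, -0.5]
grip_width: 0.0382
grip_force: 0.0
[0.46508001 0.10707856 0.1       ]
[array([0.4581, 0.0841]), array([0.449 , 0.0894]), array([0.472 , 0.1298]), array([0.4817, 0.1242])]
side [187 178   6   7  23]
```

View pics/s2.png

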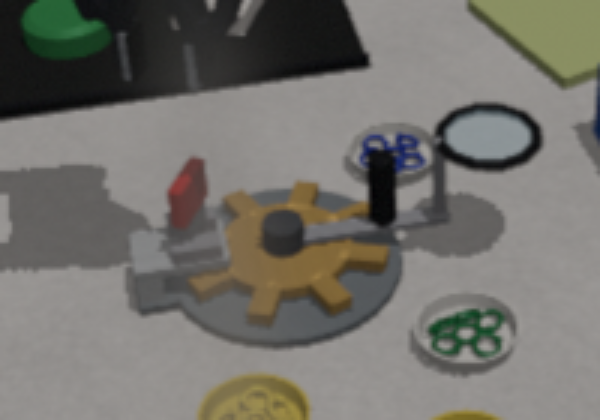

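The side crop shows the red bar raised and turned by about 60°, standing out by itself. Next is the knob.

```bash
python3 -m crank '55 2 -0.1 0 -8;55 2 -0.1 0 -8;55 2 -0.1 0 -8;55 2 -0.1 0 -8;55 2 0 0 -8;55 2 0 0 -8;55 2 0 0 -8;55 0 0 0 -4;55 0 0 0 0;55 0 0 0 0'
python3 - <<'E'
from h import *
i=optics.camera_info("wrist");im=optics.read_camera("wrist")
cv2.imwrite("pics/w3.png",im[:,:,::-1])
im=optics.read_camera("top");cv2.imwrite("pics/t3.png",im[:,:,::-1])
im=optics.read_camera("side");h=cv2.cvtColor(im,cv2.COLOR_RGB2HSV);c,s,r=blob(h[...,2]<60,(248,160,266,200)); print("side knob",c,s,ray("side",c,.064))
E
```

```text
clock: 8.9
tcp_pos: [0.603, 0.1065, 0.1872]
eef_rot: [0.006, -3.139, -0.0]
force: [-0.8, -0.4, -0.4]
grip_width: 0.0469
grip_force: 0.0
side knob [256.83842795 182.069869  ] [252 170  10  26 229] [0.6057018  0.11024461 0.064     ]
```

View pics/w3.png

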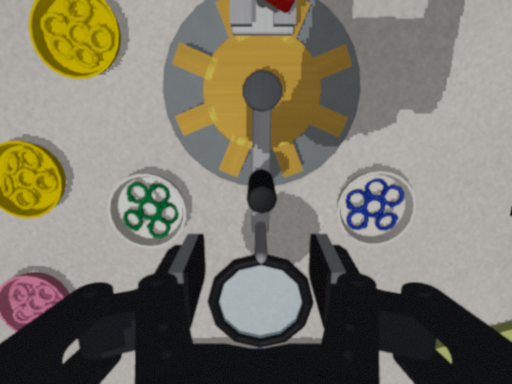

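```bash
python3 - <<'E'
from h import *
i=optics.camera_info("wrist"); print(np.round(i["pose"],3))
for n,p,z in(("knobtop",(261.5,198),.092),("knobtop?",(260.5,183),.092),("lens",(260,299),.1),("hub",(262,90),.045),("green",(148,209),.016),("blue",(376,207),.016),("riser",(261,258),.095)): print(n,ray("wrist",p,z,i).round(4))
E
```

```text
[[-0.003  0.963  0.27   0.536]
 [ 1.     0.003  0.001  0.106]
 [ 0.     0.27  -0.963  0.322]
 [ 0.     0.     0.     1.   ]]
knobtop [0.6063 0.1098 0.092 ]
knobtop? [0.5954 0.1091 0.092 ]
lens [0.6828 0.1092 0.1   ]
hub [0.5323 0.1103 0.045 ]
green [0.6409 0.0032 0.016 ]
blue [0.6382 0.2199 0.016 ]
riser [0.6516 0.1098 0.095 ]
```

The wrist view shows the hub at (262,90), the knob top at (262,198) and the lens at (260,299), with the green dish at (148,209). This puts the knob at (0.605, 0.1095) and the pivot at (0.530, 0.110), a radius of 75 mm, which matches the given size.

```bash
python3 -m crank '55 0.2 0.3 -3 0;55 0 0 -3 0;55 0 0 -3 0;55 0 0 -2.4 0;55 0 0 -1.4 0;55 0 0 0 0;0 0 0 0 0;0 0 0 0 0;0 0 0 0 0;0 0 0 0 0;0 0 0 0 0' 30; python3 -m crank '0 -0.03 -0.65 0 -5;0 -0.09 -0.65 0 -5;0 -0.14 -0.64 0 -5;0 -0.2 -0.62 0 -5;0 -0.25 -0.6 0 -5;0 -0.3 -0.58 0 -5;0 -0.35 -0.55 0 -5;0 -0.4 -0.52 0 -5;0 -0.44 -0.48 0 -5;0 0 0 0 0;0 0 0 0 0'
```

```text
clock: 10.42
tcp_pos: [0.6067, 0.1096, 0.0615]
eef_rot: [-0.004, 3.139, 0.0]
force: [0.1, 0.8, 6.3]
grip_width: 0.0213
grip_force: 29.5
clock: 11.8
tcp_pos: [0.5841, 0.0564, 0.0615]
eef_rot: [1.198, 2.903, 0.0]
force: [-0.6, 0.1, 6.2]
grip_width: 0.0214
grip_force: 29.9
```

```bash
python3 -m crank '50 0 0 0 0;50 0 0 0 0;50 0 0 0 0;50 0 0 4 0;50 0 0 4 0;50 0 0 4 0;50 -2 1 0 6;50 -4 2 0 10;50 -4 2 0 10;50 -1.9 0.4 0 10;50 0 0 0 10;50 0 0 0 0;50 0 0 0 0'
python3 - <<'E'
from h import *
i=optics.camera_info("wrist");im=optics.read_camera("wrist");print(np.round(i["pose"],3).tolist())
cv2.imwrite("pics/w4.png",im[:,:,::-1])
c,s,r=blob(red(im));print(c,s,ray("wrist",c,.1,i)); print([ray("wrist",p,.102,i).round(4)[:2] for p in cv2.boxPoints(r)])
im=optics.read_camera("top");cv2.imwrite("pics/t4.png",cv2.resize(im[110:310,140:340,::-1],None,fx=3,fy=3))
E
```

```text
clock: 13.42
tcp_pos: [0.4651, 0.1105, 0.1803]
eef_rot: [-0.028, 3.141, -0.0]
force: [-0.1, 0.3, 0.7]
grip_width: 0.0426
grip_force: 0.0
[[-0.018, 0.963, 0.271, 0.397], [1.0, 0.017, 0.005, 0.109], [0.0, 0.271, -0.963, 0.315], [0.0, 0.0, 0.0, 1.0]]
[256.33716475 197.6596424 ] [ 226  173   60   51 1566] [0.46306252 0.11010845 0.1       ]
[array([0.4596, 0.0881]), array([0.4446, 0.0964]), array([0.4657, 0.1337]), array([0.4815, 0.1258])]
```

View pics/w4.png

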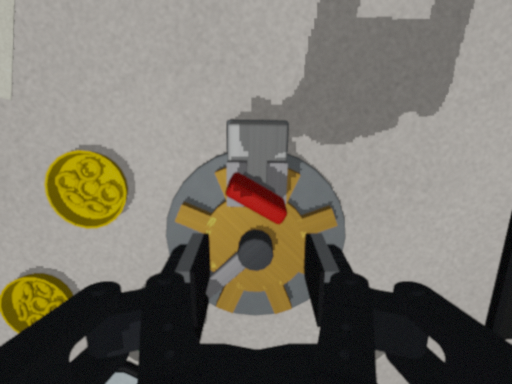

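View pics/t4.png

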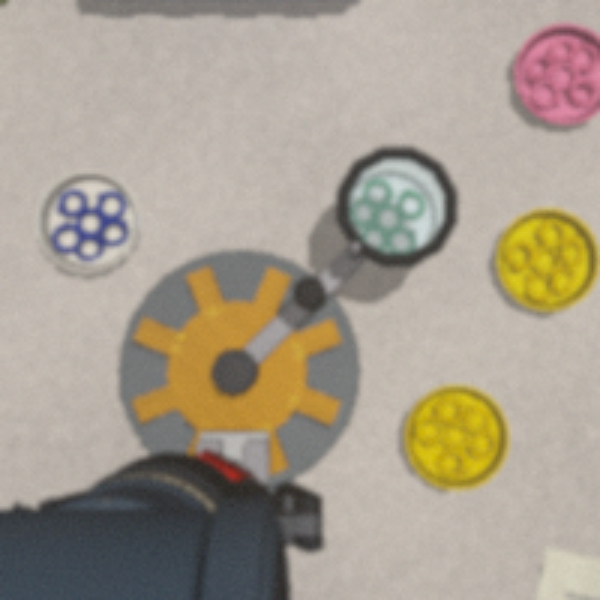

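The wrist view shows the parked handle at (256,198), still turned by about 60°. The top crop shows the arm at −45° with the lens (397,207) over the green dish. Now I'll regrip the handle, twist it back and let it down.

```bash
python3 -m crank '50 -0.1 0 0 10;50 0 0 0 10;50 0 0 0 10;50 0 0 0 10;50 0 0 0 10;50 0 0 0 10;50 0 0 -4 0;50 0 0 -3 0;50 0 0 -2 0;50 0 0 -1.3 0;50 0 0 0 0;0 0 0 0 0;0 0 0 0 0;0 0 0 0 0;0 0 0 0 0;0 0 0 0 0' 60;  python3 -m crank '0 0 0 0.2 0;0 0 0 0 -6;0 0 0 0 -6;0 0 0 0 -6;0 0 0 0 -6;0 0 0 0 -6;0 0 0 0 -6;0 0 0 0 -6;0 0 0 0 -6;0 0 0 0 -6;0 0 0 0 -7;0 0 0 0 0;0 0 0 0 0'
```

```text
clock: 15.52
tcp_pos: [0.4657, 0.1101, 0.0782]
eef_rot: [-1.597, 2.701, -0.004]
force: [2.9, -4.9, 4.4]
grip_width: 0.0113
grip_force: 59.8
clock: 17.15
tcp_pos: [0.4655, 0.1105, 0.0788]
eef_rot: [-0.004, 3.138, 0.0]
force: [4.8, -1.1, -9.3]
grip_width: 0.0108
grip_force: 58.5
```

```bash
python3 -m crank '0 0 0 -0.3 0;0 0 0 -0.3 0;0 0 0 -0.3 0;0 0 0 -0.3 0;0 0 0 -0.1 0;0 0 0 0 0;0 0 0 0 0'; python3 -m crank '50 0 0 0 0;50 0 0 0 0;50 0 0 0 0;50 0 0 0 0;50 0 0 4 0;50 0 0 4 0;50 0 0 4 0;50 0 5 2 0;50 0 5 0 0;50 0 5 0 0;50 0 5 0 0;50 0 0 0 0;50 0 0 0 0'
python3 - <<'E'
from h import *
im=optics.read_camera("side");cv2.imwrite("pics/s5.png",cv2.resize(im[120:270,130:330,::-1],None,fx=3,fy=3))
im=optics.read_camera("top");cv2.imwrite("pics/t5.png",cv2.resize(im[110:310,140:340,::-1],None,fx=3,fy=3))
c,s,r=blob(red(im),(190,245,240,300)); print("red",c,s,r,ray("top",c,.088))
E
```

```text
clock: 18.02
tcp_pos: [0.4655, 0.1106, 0.0667]
eef_rot: [-0.004, 3.138, 0.0]
force: [5.7, -2.4, -1.3]
grip_width: 0.0112
grip_force: 59.7
clock: 19.65
tcp_pos: [0.463, 0.3101, 0.2059]
eef_rot: [0.006, -3.14, 0.002]
force: [-0.1, 0.4, -0.4]
grip_width: 0.0428
grip_force: 0.0
red [215.408 267.296] [213 257   6  22 125] ((215.5, 267.5), (21.0, 5.0), 90.0) [0.46674927 0.10869962 0.088     ]
```

View pics/s5.png

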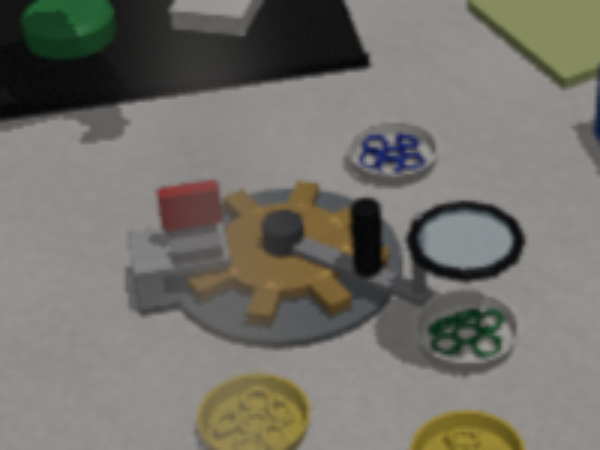

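View pics/t5.png

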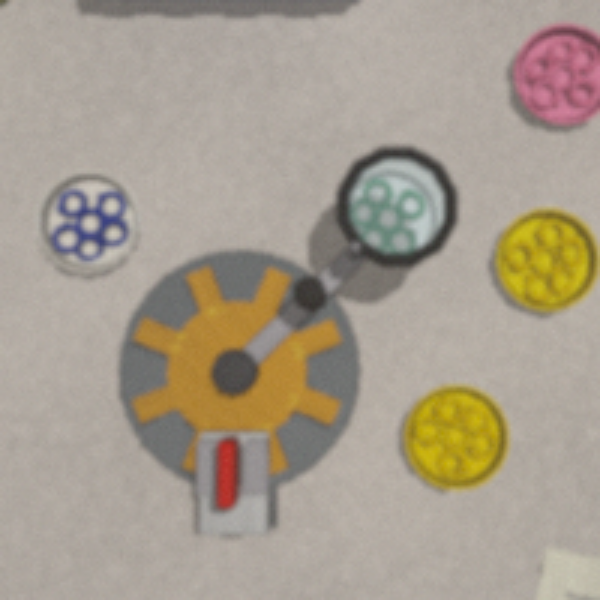

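Both views show the red bar back at its starting place: the top-view pixel is (215.4, 267.3), against (215.4, 267.4) before, so the plunger is home. The lens is over the green dish, the dishes look undisturbed, and the robot is clear.

```bash
python3 -c "from plant import manip; print(manip.hand_in())"
```

```text
the job is handed in; nothing more can be done
None
```

I handed the job in at about 20 s: the lens is over the green dish, the plunger dropped back to its home position to lock the arm there, and the final pictures show neither dish of wax rings disturbed.

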